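# Square up the boot-oil can and put its dauber back

### The job

First turn the boot-oil can where it stands in its drip tray, keeping it upright, until its spout points straight out along the tray's lip so that it drips there. Then draw the dauber out of the little tilted tin and push it down into the can's neck until its cork collar sits flat on the rim, with the spout still pointing along the lip. Leave the other things on the rack where they are.

Things in the scene. Friction and masses are not known exactly. Their poses are not given: they have to be found in the camera images.
- oil_can: tin oil can, loose, in the drip tray. Origin: centre of its underside; z up, +x the way its spout points. Barrel 90 mm across and 70 mm tall, cone shoulder up to 95 mm, then a straight neck 27 mm across (bore 19 mm, hollow to the can's floor), rim at 140 mm. One spout, 12 mm thick, rises from the shoulder to its tip 100 mm out and 104 mm up. 0.3 to 0.65 kg
- can_mouth (a point): centre of the can's neck rim, 140 mm above the can's underside
- spout_tip (a point): tip of the can's spout, 100 mm from the can's axis along its +x, 104 mm above its underside
- drip_tray: dark steel round drip tray, fixed, 139 mm across, floor 4 mm thick, rim 12 mm tall, with a single straight lip (open channel, 38 mm wide inside) running out along its +x to 133 mm from the centre. Origin: centre of its underside, on the rack's top; z up
- tray_lip (a point): middle of the lip's floor, 100 mm from the tray's centre along its +x
- dauber: wooden dauber (rod with handle), loose, 170 mm long. Origin: tip of its stem; +z along its axis to the handle. Round stem 11 mm thick from 0 to 95 mm with a round tip; cork collar 34 mm across from 95 to 103 mm; round handle 24 mm thick from 103 to 170 mm (grip it at about 137 mm). 60 g. At first the stem is in the tilted tin up to the collar, leaning 35 degrees from vertical
- dauber_collar (a point): centre of the underside of the dauber's collar, 95 mm up from the tip of the stem
- holder: small tin on a steel pivot, wooden foot 130 x 140 mm; fixed; its tin (60 x 76 x 100 mm) is tipped 35 degrees towards its own -x, roughly to the left as the robot sees it, highest corner 135 mm up. Origin: centre of the foot's underside; z up, y along the pivot. Its one 14 mm square hole follows the tilted axis and goes 100 mm deep: draw the dauber out along its axis
- holder_mouth (a point): centre of the mouth of the hole in the tilted tin, 29 mm towards the holder's -x and 116 mm up
- polish_tin: round flat steel polish tin, 76 mm across, 28 mm tall, stands between the tray and the holder; not part of the job
- shoe_brush: wooden shoe brush, 55 x 150 x 42 mm, bristles down, near the middle of the top; not part of the job
- shoe_tree_a: unvarnished shoe tree, about 200 mm long, 70 mm tall, at the robot's left; not part of the job
- shoe_tree_b: the other shoe tree of the pair, same size, beside the first; not part of the job
- boot_jack: cast-iron boot jack shaped like a beetle, about 210 mm long, 48 mm tall, at the back; not part of the job
- clog: wooden clog painted yellow, about 250 mm long, 70 mm tall, at the robot's right; not part of the job
Things that resemble listed ones, but are neither listed nor needed, are in the scene too. Leave any black look-alike of the dauber alone.

How it is judged (in metres and radians):
On the way, in this order (a step that is already met when the one before it is completed fails the run):
1. the can stands in its tray, still, with its spout along the lip (y of spout_tip in the frame of drip_tray between -0.015 and 0.015 m and x of spout_tip in the frame of drip_tray between 0.075 and 0.125 m and angle between the x axis of oil_can and the x axis of drip_tray, either way round below 0.2 rad and angle between oil_can's own z axis and vertical below 0.06 rad and z of oil_can in the frame of drip_tray below 0.008 m and horizontal distance between oil_can and drip_tray below 0.021 m and linear speed of oil_can below 0.02 m/s and angular speed of oil_can below 0.15 rad/s), for 0.3 s.
2. the dauber is in the can's neck with its collar on the rim (y of spout_tip in the frame of drip_tray between -0.015 and 0.015 m and x of spout_tip in the frame of drip_tray between 0.075 and 0.125 m and angle between the x axis of oil_can and the x axis of drip_tray, either way round below 0.2 rad and angle between oil_can's own z axis and vertical below 0.06 rad and z of oil_can in the frame of drip_tray below 0.008 m and horizontal distance between oil_can and drip_tray below 0.021 m and horizontal distance between dauber_collar and can_mouth below 0.008 m and z of dauber_collar in the frame of can_mouth between -0.004 and 0.004 m and angle between dauber's own z axis and vertical below 0.1 rad), for 0.2 s.
At the end, for the whole second after the job is handed in: Can upright on the tray floor within 21 mm of its centre; spout tip over the lip within 15 mm of its middle line and spout within 0.2 rad of it; dauber collar on the can rim within 4 mm in height and 8 mm sideways, leaning under 0.1 rad; both at rest, bystanders within 30 mm of their starts (all of step 2 and linear speed of each of oil_can, dauber below 0.02 m/s and angular speed of oil_can below 0.15 rad/s and angular speed of dauber below 0.2 rad/s); the robot touches nothing.
It fails at once if the oil can is tipped by more than about 25 degrees (angle between oil_can's own z axis and vertical above 0.45 rad).
It fails at once if a bystander (polish tin, brush, shoe tree, boot jack or clog) is moved by more than 30 mm (distance of any of polish_tin, shoe_brush, shoe_tree_a, shoe_tree_b, boot_jack, clog from where it was at the start of the episode above 0.03 m).
It also fails if it takes over 54 s, if anything falls off the work surface, if the arm or the gripper's body presses on something with over 40 N, if the wrist force passes 120 N, or if a joint passes its speed limit or range.

### The arm

A 6-joint arm with a two-finger parallel gripper is mounted at the origin on the work surface. World frame = base frame: x ahead of the robot, y to its left, z up, the work surface at z = 0. Lengths are in m, angles in degrees, forces in N, time in s.
With the tool pointing down it reaches from about 0.375 to 0.925 m from the base axis. Payload 5.7 kg.
Tool frame: the origin (TCP) lies between the finger pads; the fingertips stand 8 mm ahead of it and the grasp point (between the pads) lies 11 mm behind it; z points along the fingers, y is the line along which they close (so a half turn about z gives the same grasp; the last joint's range is limited). The gripper opens to 88 mm and grips with 3 to 60 N. Pads are 20 mm wide; open, the fingers measure 115 mm over their backs; the gripper's body (75 mm by 178 mm) begins 61 mm behind the grasp point.
Start: joints at [66.973, 20.558, 86.54, -0, 72.909, -6.595], TCP at [0.17, 0.575, 0.231] pointing down, gripper open.
Joint ranges: [-170.27, 170.27], [-57.76, 135], [12.27, 136.19], [-55.21, 235.2], [11.17, 155.16], [-170.74, 170.74]. Speed limits (degrees/s): [136.94, 136.94, 180, 180, 180, 180].

### API

Orientations are given as [roll, pitch, yaw] about the fixed x, y, z axes, in that order (R = Rz(yaw) Ry(pitch) Rx(roll)).
In Python, from station import ctrl gives the robot as it stands.
- The arm moves only by the tool arm_command, never from a script. Its argument "plan" is a list of rows, each an object with "delta_pos": the shift along the tool's x, y, z in cm, a list of three; "dr": the turn, a rotation vector about the tool's x, y, z in degrees, a list of three; "fingers": the opening, from -1 (shut) to 1 (fully open). In form: [{"delta_pos": [x, y, z], "dr": [wx, wy, wz], "fingers": fingers}, ...]. A call has 1 to 5 rows; each row shifts and turns the commanded pose from where the row before left it, along the tool's axes as they then stand; what a row does not reach is not made up. A row lasts 1/8 s, in which the tool goes at most 62.5 mm and 10.7 degrees, less where a joint would pass 70% of its speed; a pose out of reach is approached as far as the arm can. A call with a gripper value outside its range is refused whole. The fingers move at their own pace and stop on an object; the grip force is fixed at half the most. Time passes only in rows, so rows that do not move let the fingers close. It gives the time, the measured TCP pose, the force, the opening and the grip force at its end, in the units of the state.
- ctrl.get_obs(): the state, without advancing time (a new reading comes with each control period).
- ctrl.grab_frame(name): name is "scene" or "top" or "wrist"; returns the picture (420x560x3 uint8, blue, green, red); there is no depth.
- ctrl.calibration(name): a dict with "vfov" (degrees; the focal length in pixels is half the picture's height over the tangent of half this angle, whatever the lens; pixels are square), "cx", "cy" (the principal point, pixels), "view" (4x4, takes a point from world to camera coordinates). Camera axes: x right, y up, looking along -z (the intrinsics and any distortion apply to the point x, -y, -z); pixel columns grow to the right and rows downward; lengths in m; the calibration is good to about 2 mm. The wrist camera is an equidistant fisheye: a pixel r from the principal point sees the ray r / f radians off the axis. A picture is of the moment at which its call begins: read the wrist's pose just before it. calibration takes no time and is no camera call; for the wrist camera it gives the pose at the moment of the call.
- ctrl.finish_job(): hands the job in; it is judged then, once.
The state is a dict: "time_s": time; "joints": joint angles; "joint_velocities": joint speeds; "joint_efforts": joint torques, N m; "ee_pos": TCP position; "orientation": TCP orientation; "ft_force": force on the tool from outside, world axes, zero at the start; "ft_torque": the same for the moment, N m; "opening": opening from 0.0 (shut) to 1.0 (fully open); "finger_force": force on a finger pad.
Only numpy, scipy, OpenCV 4.12 (cv2) and the standard library are available. Lean on these libraries where they do the work, as an engineer would, in place of code of your own. Each camera call takes 0.05 s, during which the arm holds its last target. There are 200 camera calls.

## Working session

There is one attempt and no reset: what is moved stays moved. The work goes in short steps, Python scripts to look and compute and a tool call to move; the robot and the scene stay as the last step left them, time stands still between calls to the robot, and variables do not carry over. Pictures are saved under pics/ and viewed, at most 10 in all, crops included, and the job is handed in when it is done.

Besides the shell and the picture viewer there is one more tool, called after "Request:" as a command line: name --argument value ..., lists and objects as JSON in quotes. arm_command: Moves the arm, as the interface text tells. Its arguments: {"type":"object","properties":{"plan":{"type":"array","items":{"type":"object","properties":{"delta_pos":{"type":"array","items":{"type":"number"}},"dr":{"type":"array","items":{"type":"number"}},"fingers":{"type":"number"}}}}},"required":["plan"]}

```bash
mkdir -p pics; python3 - <<'E'
from station import ctrl
import cv2,json
for n in("scene","top"):
    im=ctrl.grab_frame(n);cv2.imwrite(f"pics/{n}0.png",im)
    c=ctrl.calibration(n);print(n,{k:(v if k!='view' else [[round(float(a),4) for a in r] for r in v]) for k,v in c.items()})
o=ctrl.get_obs();print(o)
E
```

```text
scene {'vfov': 55.12936940483718, 'cx': 277.6858312541787, 'cy': 212.83859146961188, 'view': [[0.494, 0.8694, 0.0149, -0.3208], [-0.7501, 0.4174, 0.513, 0.3795], [0.4397, -0.2646, 0.8583, -1.468], [0.0, 0.0, 0.0, 1.0]]}
top {'vfov': 48.61990243070062, 'cx': 267.91017665560594, 'cy': 207.0871404765613, 'view': [[0.004, -0.9999, -0.0093, 0.0416], [0.9875, 0.0024, 0.1578, -0.6273], [-0.1578, -0.0098, 0.9874, -1.3937], [0.0, 0.0, 0.0, 1.0]]}
{'time_s': 0.1, 'joints': array([ 6.69732160e+01,  2.05951584e+01,  8.65889855e+01, -1.94670762e-04,
        7.29098854e+01, -6.59471207e+00]), 'joint_velocities': array([-0.06536156, -0.1133358 , -0.2225417 ,  0.03975084,  0.00729716,
       -0.00856209]), 'joint_efforts': array([-9.17708712e-04, -5.16356635e+01, -2.71405882e+01,  6.75486331e-02,
        2.74923648e-02, -3.38338424e-07]), 'ee_pos': array([0.16950593, 0.57495153, 0.22990487]), 'orientation': array([-1.79906572e+02, -1.06140751e-02,  1.63567977e+02]), 'ft_force': array([0.52245231, 0.01903171, 0.43555475]), 'ft_torque': array([ 0.01024781, -0.009532  ,  0.02326037]), 'finger_force': 0.0, 'opening': 1.0015556579665876}
```

View pics/scene0.png

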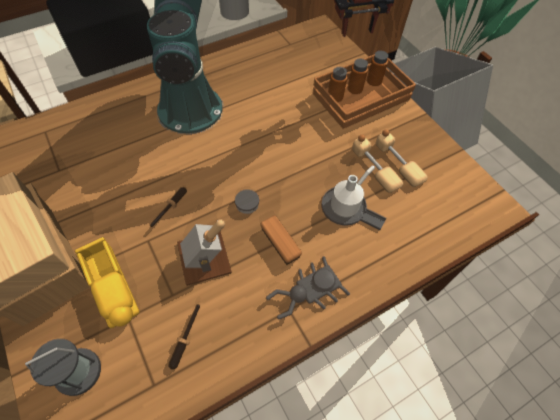

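View pics/top0.png

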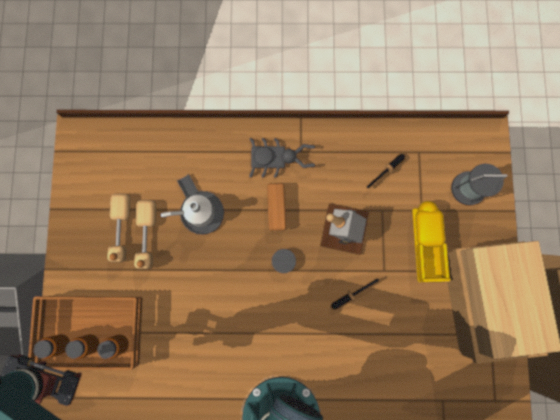

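The top view has the can at (200,210), with its spout pointing left to (165,215) and the tray lip towards (187,185). The holder is at (345,227), with the wooden dauber handle near (335,217). The black rods at (385,170) and (355,293) are look-alikes, and so is the grey can at (475,185). The can with a spout in the dark tray, and the wooden handle in the tilted tin, fit the description. I'll confirm both in one enlarged crop.

```bash
python3 - <<'E'
import cv2,numpy as np
s=cv2.imread('pics/scene0.png');t=cv2.imread('pics/top0.png')
def c(im,x,y):
    p=cv2.resize(im[y:y+75,x:x+100],(400,300),interpolation=cv2.INTER_CUBIC)
    for i in range(0,100,10): cv2.line(p,(i*4,0),(i*4,4 if i%50 else 12),(0,0,255),1)
    for i in range(0,75,10): cv2.line(p,(0,i*4),(4,i*4),(0,0,255),1)
    return p
cv2.imwrite('pics/crop0.png',np.vstack([np.hstack([c(s,300,160),c(t,150,165)]),np.hstack([c(s,165,210),c(t,300,190)])]))
E
```

```text
(no output)
```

View pics/crop0.png

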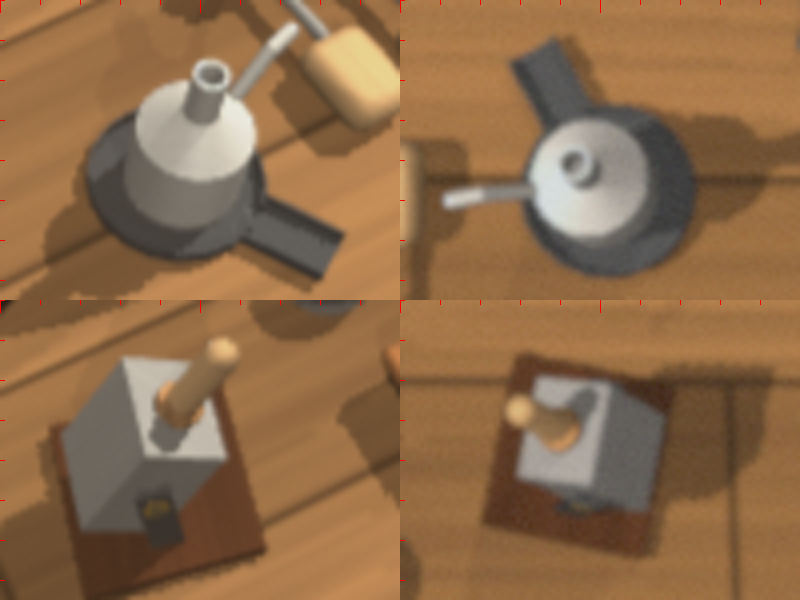

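The crops confirm it: a tin can with one spout in the dark tray, and a light wooden handle with a cork collar in the tilted tin. Features in crop panels, with scene at the left and top at the right:
- **Can rim:** (211,76) and (577,167)
- **Spout tip:** (293,31) and (445,200)
- **Lip end corners:** (344,233), (323,280) and (510,62), (557,38)
- **Handle end:** (223,352) and (519,411)
- **Collar:** (180,405) and (556,432)

```bash
cat > h.py <<'E'
import numpy as np
from station import ctrl
from scipy.optimize import least_squares
C={n:ctrl.calibration(n) for n in("scene","top")}
def proj(n,p):
    c=C[n];f=210/np.tan(np.radians(c['vfov']/2))
    q=np.array(c['view'])@np.append(p,1)
    return np.array([c['cx']+f*q[0]/-q[2],c['cy']-f*q[1]/-q[2]])
def tri(s,t,z=None):
    r=least_squares(lambda p:np.r_[proj("scene",p)-s,proj("top",p)-t],[.6,0,.1])
    return r.x,np.abs(r.fun).max()
def onz(n,px,z):
    return least_squares(lambda p:proj(n,[p[0],p[1],z])-px,[.6,0]).x
E
cat > m.py <<'E'
from h import *
def cp(n,obj,x,y):
    off={'scene':{'can':(300,160),'h':(165,210)},'top':{'can':(150,165),'h':(300,190)}}[n][obj]
    if n=='top':x-=400
    if obj=='h':y-=300
    return np.array([(x+.5)/4-.5+off[0],(y+.5)/4-.5+off[1]])
S=lambda o,x,y:cp('scene',o,x,y);T=lambda o,x,y:cp('top',o,x,y)
np.set_printoptions(precision=4,suppress=True)
rim=tri(S('can',211,76),T('can',577,167));tip=tri(S('can',293,31),T('can',445,200))
print('rim',rim,'tip',tip,'|d|',np.linalg.norm((tip[0]-rim[0])[:2]),'yaw',np.degrees(np.arctan2(*(tip[0]-rim[0])[[1,0]])))
for n,px in(('scene',S('can',211,76)),('top',T('can',577,167))):print(n,onz(n,px,.144))
e1=tri(S('can',344,233),T('can',510,62));e2=tri(S('can',323,280),T('can',557,38));print('lip',e1,e2)
for n,a,b in(('scene',S('can',344,233),S('can',323,280)),('top',T('can',510,62),T('can',557,38))):
    a,b=onz(n,a,.012),onz(n,b,.012);print(a,b,'width',np.linalg.norm(a-b),'mid',(a+b)/2)
he=tri(S('h',223,352),T('h',519,411));co=tri(S('h',180,405),T('h',556,432));print('end',he,'collar',co)
d=he[0]-co[0];print(np.linalg.norm(d),'lean',np.degrees(np.arccos(d[2]/np.linalg.norm(d))),'az',np.degrees(np.arctan2(d[1],d[0])))
# tray circle in top
cen=onz('top',T('can',610,191),.012);print('tray c',cen)
E
python3 m.py
```

```text
rim (array([0.6155, 0.2602, 0.1383]), np.float64(0.5487011206272996)) tip (array([0.5943, 0.3618, 0.1026]), np.float64(0.4770338745272511)) |d| 0.10373115113168879 yaw 101.77648349471589
scene [0.619  0.2585]
top [0.6137 0.2578]
lip (array([0.7215, 0.3382, 0.0098]), np.float64(0.24756510571410217)) (array([0.7437, 0.303 , 0.0017]), np.float64(0.4538068105975981))
[0.7226 0.3377] [0.7476 0.2987] width 0.04627137286624405 mid [0.7351 0.3182]
[0.7205 0.337 ] [0.7404 0.2997] width 0.042300087729758365 mid [0.7305 0.3184]
end (array([ 0.5794, -0.1324,  0.166 ]), np.float64(0.0849623077476167)) collar (array([ 0.5713, -0.1666,  0.1108]), np.float64(0.1861414944044668))
0.06538828872296971 lean 32.44584041545737 az 76.67096728520639
tray c [0.6156 0.2536]
```

```bash
cat > plan.py <<'E'
import sys,json
from h import *
from scipy.spatial.transform import Rotation as Ro
# usage: plan.py x y z roll pitch yaw  n fingers : rows from the current pose to the target
def plan(pos,eul,n,fin):
    o=ctrl.get_obs();p=o['ee_pos'];R=Ro.from_euler('xyz',o['orientation'],degrees=True)
    G=Ro.from_euler('xyz',eul,degrees=True);rv=(R.inv()*G).as_rotvec(degrees=True)
    d=(np.array(pos)-p)/n;out=[]
    for i in range(n):
        out.append({"delta_pos":[round(float(v),2) for v in R.inv().apply(d)*100],"dr":[round(float(v),1) for v in rv/n],"fingers":fin})
        R=R*Ro.from_rotvec(rv/n,degrees=True)
    print('step mm',np.linalg.norm(d)*1000)
    for i in range(0,n,5):print(json.dumps(out[i:i+5]))
if __name__=='__main__':
    a=[float(v) for v in sys.argv[1:]];plan(a[:3],a[3:6],int(a[6]),a[7])
E
python3 plan.py 0.616 0.2585 0.26 180 0 101.8 10 1
```

```text
step mm 54.80914539151604
[{"delta_pos": [-5.18, -1.77, -0.3], "dr": [-0.0, 0.0, 6.2], "fingers": 1.0}, {"delta_pos": [-5.34, -1.21, -0.3], "dr": [-0.0, 0.0, 6.2], "fingers": 1.0}, {"delta_pos": [-5.44, -0.62, -0.3], "dr": [-0.0, 0.0, 6.2], "fingers": 1.0}, {"delta_pos": [-5.47, -0.04, -0.3], "dr": [-0.0, 0.0, 6.2], "fingers": 1.0}, {"delta_pos": [-5.44, 0.55, -0.3], "dr": [-0.0, 0.0, 6.2], "fingers": 1.0}]
[{"delta_pos": [-5.35, 1.14, -0.3], "dr": [-0.0, 0.0, 6.2], "fingers": 1.0}, {"delta_pos": [-5.2, 1.71, -0.3], "dr": [-0.0, 0.0, 6.2], "fingers": 1.0}, {"delta_pos": [-4.99, 2.26, -0.3], "dr": [-0.0, 0.0, 6.2], "fingers": 1.0}, {"delta_pos": [-4.71, 2.78, -0.3], "dr": [-0.0, 0.0, 6.2], "fingers": 1.0}, {"delta_pos": [-4.39, 3.27, -0.3], "dr": [-0.0, 0.0, 6.2], "fingers": 1.0}]
```

Request:
arm_command --plan '[{"delta_pos": [-5.2,-1.8,-0.3],"dr": [0,0,6.2],"fingers": 1},{"delta_pos": [-5.3,-1.2,-0.3],"dr": [0,0,6.2],"fingers": 1},{"delta_pos": [-5.4,-0.6,-0.3],"dr": [0,0,6.2],"fingers": 1},{"delta_pos": [-5.5,0,-0.3],"dr": [0,0,6.2],"fingers": 1},{"delta_pos": [-5.4,0.5,-0.3],"dr": [0,0,6.2],"fingers": 1}]'

```text
time_s: 0.72
ee_pos: [0.3933, 0.416, 0.2454]
orientation: [-180.0, -0.0, 132.4]
ft_force: [0.3, -0.6, -0.4]
opening: 1.002
finger_force: 0.0
```

Request:
arm_command --plan '[{"delta_pos": [-5.3,1.1,-0.3],"dr": [0,0,6.2],"fingers": 1},{"delta_pos": [-5.2,1.7,-0.3],"dr": [0,0,6.2],"fingers": 1},{"delta_pos": [-5.0,2.3,-0.3],"dr": [0,0,6.2],"fingers": 1},{"delta_pos": [-4.7,2.8,-0.3],"dr": [0,0,6.2],"fingers": 1},{"delta_pos": [-4.4,3.3,-0.3],"dr": [0,0,6.2],"fingers": 1}]'

```text
time_s: 1.35
ee_pos: [0.6162, 0.2576, 0.2602]
orientation: [-179.9, -0.0, 101.4]
ft_force: [0.5, 0.9, 0.6]
opening: 0.998
finger_force: 0.0
```

Request:
arm_command --plan '[{"delta_pos": [0,0,0],"dr": [0,0,0],"fingers": 1},{"delta_pos": [0,0,0],"dr": [0,0,0],"fingers": 1}]'

```text
time_s: 1.6
ee_pos: [0.6144, 0.2588, 0.2599]
orientation: [-179.9, -0.0, 101.6]
ft_force: [-0.4, -0.6, -0.7]
opening: 0.997
finger_force: 0.0
```

```bash
python3 - <<'E'
from station import ctrl
import cv2,pickle
c=ctrl.calibration("wrist");o=ctrl.get_obs();im=ctrl.grab_frame("wrist");cv2.imwrite("pics/w1.png",im);pickle.dump((c,o),open("w1.pkl","wb"))
print(o['ee_pos'],o['orientation'],c)
E
```

```text
[0.61441356 0.25883373 0.25986734] [-1.79887332e+02 -1.79278311e-02  1.01576883e+02] {'vfov': 65.70646984690485, 'cx': 285.071396879687, 'cy': 211.3689628145954, 'view': array([[ 9.79568251e-01,  2.01112003e-01, -6.33942819e-05,
        -6.53828989e-01],
       [-1.92047283e-01,  9.35322515e-01, -2.97135715e-01,
        -7.93205596e-02],
       [-5.96982647e-02,  2.91076888e-01,  9.54835254e-01,
        -4.58404391e-01],
       [ 0.00000000e+00,  0.00000000e+00,  0.00000000e+00,
         1.00000000e+00]])}
```

View pics/w1.png

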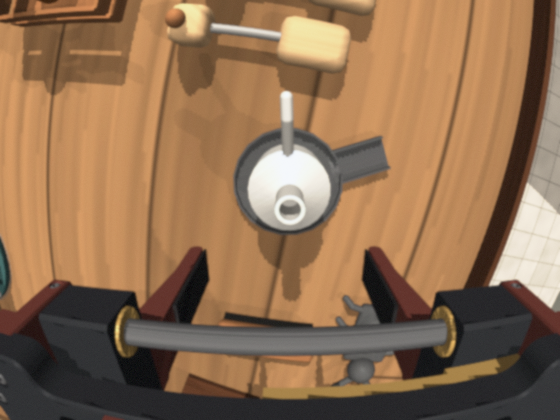

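The wrist picture shows the rim at (289,208), the spout tip at (286,94), the lip end corners at (383,138) and (388,169), and the tray circle's centre near (287,181).

```bash
cat > w.py <<'E'
from h import *
def wonz(c,px,z):
    f=210/np.tan(np.radians(c['vfov']/2));u=np.array([px[0]-c['cx'],px[1]-c['cy']]);r=np.hypot(*u);t=r/f
    d=np.array([np.sin(t)*u[0]/r,-np.sin(t)*u[1]/r,-np.cos(t)])
    V=np.array(c['view']);R=V[:3,:3].T;o=-R@V[:3,3];d=R@d
    return (o+d*(z-o[2])/d[2])[:2]
E
python3 - <<'E'
from w import *;import pickle
np.set_printoptions(precision=4,suppress=True)
c,o=pickle.load(open('w1.pkl','rb'))
rim=wonz(c,(289,208),.144);tip=wonz(c,(286,94),.108)
print('rim',rim,'tip',tip,np.linalg.norm(tip-rim),np.degrees(np.arctan2(*(tip-rim)[::-1])))
a,b=wonz(c,(383,138),.012),wonz(c,(388,169),.012);m=(a+b)/2;print(a,b,np.linalg.norm(a-b),m)
L,Rr=wonz(c,(234,181),.012),wonz(c,(341,181),.012);U,D=wonz(c,(287,127),.012),wonz(c,(287,235),.012)
ce=(L+Rr+U+D)/4;print(L,Rr,U,D,ce,np.linalg.norm(m-ce),np.degrees(np.arctan2(*(m-ce)[::-1])))
E
python3 plan.py 0.616 0.2585 0.125 180 0 101.8 3 0.3
```

```text
rim [0.6175 0.2605] tip [0.595  0.3571] 0.0991741738405044 103.0766012402991
[0.7249 0.3368] [0.7419 0.2995] 0.04094156550387687 [0.7334 0.3182]
[0.5512 0.2431] [0.6847 0.2706] [0.6036 0.3229] [0.6321 0.1849] [0.6179 0.2554] 0.13146477833158163 28.53250275677679
step mm 45.02626750644841
[{"delta_pos": [-0.04, 0.07, 4.5], "dr": [-0.0, -0.0, -0.1], "fingers": 0.3}, {"delta_pos": [-0.04, 0.07, 4.5], "dr": [-0.0, -0.0, -0.1], "fingers": 0.3}, {"delta_pos": [-0.04, 0.06, 4.5], "dr": [-0.0, -0.0, -0.1], "fingers": 0.3}]
```

Request:
arm_command --plan '[{"delta_pos": [0.1,0.3,4.5],"dr": [0,0,0],"fingers": 0.3},{"delta_pos": [0,0,4.5],"dr": [0,0,0],"fingers": 0.3},{"delta_pos": [0,0,4.5],"dr": [0,0,0],"fingers": 0.3},{"delta_pos": [0,0,0],"dr": [0,0,0],"fingers": 0.3}]'

```text
time_s: 2.15
ee_pos: [0.6134, 0.2606, 0.1221]
orientation: [-179.5, 0.0, 101.7]
ft_force: [-0.3, 0.2, 0.8]
opening: 0.652
finger_force: 0.0
```

Request:
arm_command --plan '[{"delta_pos": [0,0,0],"dr": [0,0,0],"fingers": -1},{"delta_pos": [0,0,0],"dr": [0,0,0],"fingers": -1},{"delta_pos": [0,0,0],"dr": [0,0,0],"fingers": -1},{"delta_pos": [0,0,0],"dr": [0,0,0],"fingers": -1}]'

```text
time_s: 2.65
ee_pos: [0.6184, 0.2609, 0.1279]
orientation: [179.9, -0.0, 101.6]
ft_force: [-4.1, 0.2, 6.7]
opening: 0.408
finger_force: 30.0
```

Request:
arm_command --plan '[{"delta_pos": [0,0,0],"dr": [0,0,0],"fingers": -1},{"delta_pos": [0,0,0],"dr": [0,0,0],"fingers": -1}]'

```text
time_s: 2.9
ee_pos: [0.6184, 0.2609, 0.1279]
orientation: [179.9, -0.0, 101.6]
ft_force: [-4.0, 0.1, 7.2]
opening: 0.413
finger_force: 30.0
```

```bash
python3 - <<'E'
from station import ctrl
import cv2,pickle,numpy as np
c=ctrl.calibration("wrist");o=ctrl.get_obs();im=ctrl.grab_frame("wrist");s=ctrl.grab_frame("scene")
s2=cv2.resize(s[120:260,280:420],(420,420),interpolation=cv2.INTER_CUBIC)
cv2.imwrite("pics/w2.png",cv2.resize(np.hstack([im,s2]),(800,343)))
pickle.dump((c,o),open("w2.pkl","wb"))
print(o)
E
```

```text
{'time_s': 2.9, 'joints': array([1.69677977e+01, 3.17269248e+01, 8.32889571e+01, 2.89510051e-02,
       6.48571050e+01, 5.39151926e+00]), 'joint_velocities': array([ 0.07780178,  0.09927602, -0.12507223, -0.04074372, -0.00751982,
       -0.02069586]), 'joint_efforts': array([-1.05126936e+00, -5.66288102e+01, -2.39504099e+01, -3.25888172e-01,
       -1.05727997e+00,  2.50824122e-02]), 'ee_pos': array([0.61844453, 0.2609118 , 0.12790588]), 'orientation': array([ 1.79876017e+02, -3.80530615e-02,  1.01564048e+02]), 'ft_force': array([-4.00324635,  0.05671315,  7.22502358]), 'ft_torque': array([0.04087264, 0.49962961, 0.06100598]), 'finger_force': 30.040408820132143, 'opening': 0.41294053715619844}
```

View pics/w2.png

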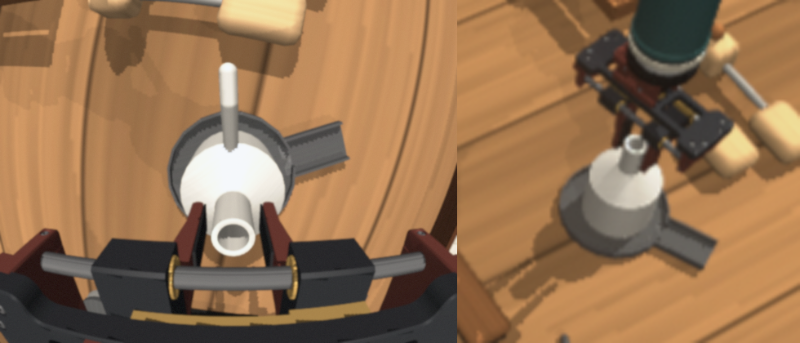

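```bash
cat >> w.py <<'E'
def wproj(c,p):
    f=210/np.tan(np.radians(c['vfov']/2));q=np.array(c['view'])@np.append(p,1)
    t=np.arctan2(np.hypot(q[0],q[1]),-q[2]);n=np.hypot(q[0],q[1])
    return np.array([c['cx']+f*t*q[0]/n,c['cy']-f*t*q[1]/n])
E
python3 - <<'E'
from w import *;import pickle
from scipy.spatial.transform import Rotation as Ro
np.set_printoptions(precision=4,suppress=True)
c,o=pickle.load(open('w2.pkl','rb'))
R=Ro.from_euler('xyz',o['orientation'],degrees=True);k=343/420
for y in(-18,18):
  for x in(-10,10):
    for z in(8,-20):print((x,y,z),wproj(c,o['ee_pos']+R.apply(np.array([x,y,z])/1000))*k)
print('rim at',wonz(c,np.array([233,237])/k,.144),'view px k: tcp',wproj(c,o['ee_pos'])*k)
for z in(.144,.12,.099):print(z,[wproj(c,o['ee_pos']*[1,1,0]+[0,0,z]+R.apply(np.array([0,y,0])/1000))*k for y in(-13.5,13.5)])
E
```

```text
(-10, -18, 8) [207.1258 229.318 ]
(-10, -18, -20) [203.2733 251.7597]
(10, -18, 8) [205.9885 203.3106]
(10, -18, -20) [201.5652 223.0252]
(-10, 18, 8) [258.6304 229.2896]
(-10, 18, -20) [262.6743 251.713 ]
(10, 18, 8) [259.8011 203.2914]
(10, 18, -20) [264.4327 222.9899]
rim at [0.6187 0.2593] view px k: tcp [232.9185 222.2573]
0.144 [array([210.5572, 234.6139]), array([255.5065, 234.5833])]
0.12 [array([213.0735, 216.763 ]), array([252.6547, 216.7452])]
0.099 [array([214.8616, 204.2534]), array([250.6323, 204.2419])]
```

Request:
arm_command --plan '[{"delta_pos": [0,0,0],"dr": [0,0,7],"fingers": -1},{"delta_pos": [0,0,0],"dr": [0,0,7],"fingers": -1},{"delta_pos": [0,0,0],"dr": [0,0,7],"fingers": -1},{"delta_pos": [0,0,0],"dr": [0,0,0],"fingers": -1}]'

```text
time_s: 3.5
ee_pos: [0.6198, 0.261, 0.1278]
orientation: [179.8, -0.1, 80.6]
ft_force: [-0.4, 0.9, 7.0]
opening: 0.411
finger_force: 30.0
```

```bash
cat > look.py <<'E'
import sys,cv2,pickle,numpy as np
from station import ctrl
n=sys.argv[1];x,y,w=map(int,sys.argv[2:5])
c=ctrl.calibration("wrist");o=ctrl.get_obs();im=ctrl.grab_frame("wrist");s=ctrl.grab_frame("scene")
s2=cv2.resize(s[y:y+w,x:x+w],(420,420),interpolation=cv2.INTER_CUBIC)
cv2.imwrite(f"pics/{n}_full.png",s);cv2.imwrite(f"pics/{n}_w.png",im)
cv2.imwrite(f"pics/{n}.png",cv2.resize(np.hstack([im,s2]),(800,343)))
pickle.dump((c,o),open(n+".pkl","wb"))
print(o['time_s'],o['ee_pos'],o['orientation'],o['ft_force'],o['ft_torque'],o['opening'],o['finger_force'])
E
python3 look.py w3 280 120 140
```

```text
3.5 [0.61981659 0.26095376 0.12777916] [ 1.79761244e+02 -1.16995175e-01  8.06097238e+01] [-0.35008594  0.87339506  6.99092672] [-0.05702721 -0.21497194 -0.19019598] 0.4109521876088407 29.950681457806922
```

View pics/w3.png

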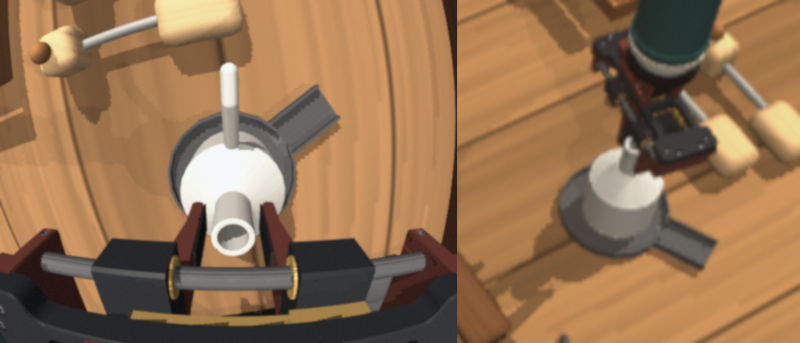

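The spout (228,70) stayed fixed in the gripper's view, so the can turns with it. I'll complete the turn and shift it a few mm to centre it.

Request:
arm_command --plan '[{"delta_pos": [0,0,0],"dr": [0,0,9],"fingers": -1},{"delta_pos": [0,0,0],"dr": [0,0,9],"fingers": -1},{"delta_pos": [0,0,0],"dr": [0,0,9],"fingers": -1},{"delta_pos": [0,0,0],"dr": [0,0,9],"fingers": -1},{"delta_pos": [0,0,0],"dr": [0,0,9],"fingers": -1}]'

```text
time_s: 4.22
ee_pos: [0.62, 0.2607, 0.1278]
orientation: [179.9, -0.2, 35.5]
ft_force: [1.2, -0.2, 6.4]
opening: 0.408
finger_force: 29.9
```

Request:
arm_command --plan '[{"delta_pos": [0,0,0],"dr": [0,0,8.3],"fingers": -1},{"delta_pos": [-0.2,0.3,0],"dr": [0,0,0],"fingers": -1},{"delta_pos": [0,0,0],"dr": [0,0,0],"fingers": -1}]'

```text
time_s: 4.6
ee_pos: [0.6196, 0.2588, 0.1283]
orientation: [-179.9, -0.4, 27.4]
ft_force: [0.9, 4.5, 7.8]
opening: 0.409
finger_force: 30.2
```

```bash
python3 look.py w4 280 120 140
```

```text
4.6 [0.61956917 0.25876146 0.12828174] [-179.92794022   -0.3606787    27.39103547] [0.87321358 4.52776286 7.82621344] [ 0.89212843  0.15482674 -0.06828965] 0.40914906128919903 30.15209810793749
```

View pics/w4.png

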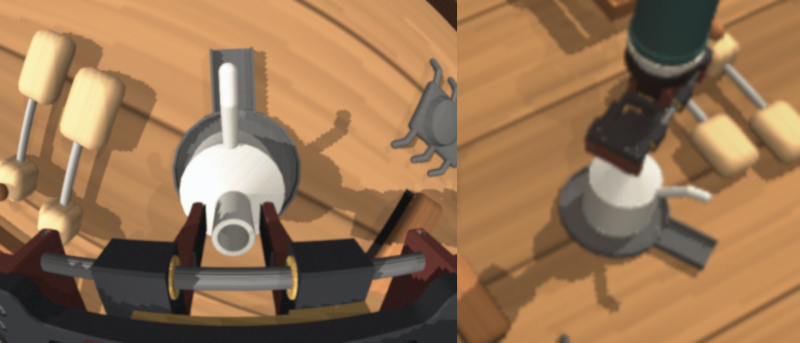

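The spout tip (228,70) is over the lip (corners 210–253). Releasing, rising and measuring.

Request:
arm_command --plan '[{"delta_pos": [0,0,0],"dr": [0,0,0],"fingers": 0.2},{"delta_pos": [0,0,0],"dr": [0,0,0],"fingers": 0.4},{"delta_pos": [0,0,0],"dr": [0,0,0],"fingers": 0.4},{"delta_pos": [0,0,-4],"dr": [0,0,0],"fingers": 0.4},{"delta_pos": [0,0,-5],"dr": [0,0,0],"fingers": 0.4}]'

```text
time_s: 5.32
ee_pos: [0.6162, 0.2562, 0.2147]
orientation: [-180.0, 0.3, 27.3]
ft_force: [1.3, 0.3, 0.1]
opening: 0.702
finger_force: 0.0
```

Request:
arm_command --plan '[{"delta_pos": [0,0,-4],"dr": [0,0,0],"fingers": 0.4},{"delta_pos": [0,0,0],"dr": [0,0,0],"fingers": 0.4},{"delta_pos": [0,0,0],"dr": [0,0,0],"fingers": 0.4}]'

```text
time_s: 5.7
ee_pos: [0.6169, 0.2565, 0.2547]
orientation: [-180.0, 0.1, 27.3]
ft_force: [0.0, 0.4, 0.2]
opening: 0.699
finger_force: 0.0
```

```bash
python3 look.py w5 280 120 140
python3 - <<'E'
from w import *;import cv2,pickle
from scipy.spatial.transform import Rotation as Ro
# wrist enlarged crop beside: make one composite with scene crop
w=cv2.imread('pics/w5_w.png');s=cv2.imread('pics/w5_full.png')
cv2.imwrite('pics/w5c.png',np.hstack([cv2.resize(w[40:250,180:380],(571,600),interpolation=cv2.INTER_CUBIC),cv2.resize(s[145:235,315:349],(226,600))]))
E
```

```text
5.7 [0.61686828 0.25650643 0.25466148] [-1.79993343e+02  9.50577597e-02  2.72749066e+01] [0.04042333 0.42062151 0.15525791] [-0.08347138  0.11374621 -0.05723973] 0.6991158330766427 0.0
```

View pics/w5c.png

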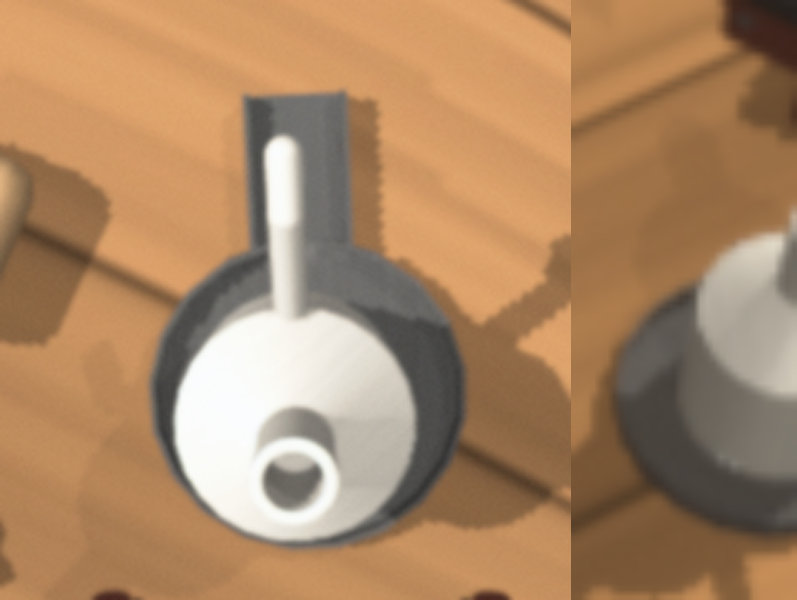

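The crop shows rim (296,483), spout tip (283,142), lip corners (243,97) and (346,93), and tray edges at x=152 and 465, y≈390.

```bash
python3 - <<'E'
from w import *;import pickle
np.set_printoptions(precision=4,suppress=True)
c,o=pickle.load(open('w5.pkl','rb'))
P=lambda x,y,z:wonz(c,(x/2.857+180-.3,y/2.857+40-.3),z)
rim=P(296,483,.144);tip=P(283,142,.108)
a,b=P(243,97,.012),P(346,93,.012);m=(a+b)/2
L,R=P(152,390,.012),P(465,390,.012);ce=(L+R)/2
print(np.linalg.norm(L-R),ce,m,np.linalg.norm(m-ce),np.linalg.norm(a-b))
for ce,ya in((ce,np.arctan2(*(m-ce)[::-1])),(np.array([.618,.2554]),np.radians(28.5))):
    u=np.array([np.cos(ya),np.sin(ya)]);v=np.array([-u[1],u[0]])
    print('yaw',np.degrees(ya),'tip',(tip-ce)@u,(tip-ce)@v,'rim',(rim-ce)@u,(rim-ce)@v,'spout ang',np.degrees(np.arctan2(*(tip-rim)[::-1])-ya))
print(rim,tip)
E
```

```text
0.13719139456557744 [0.6225 0.2555] [0.7325 0.3191] 0.12707560080990823 0.043069713712687904
yaw 30.043213892438335 tip 0.09974604049588766 0.004386771962513471 rim -0.0025000256350046273 0.005095629009975323 spout ang -0.39721690964067813
yaw 28.500000000000004 tip 0.10360908827743857 0.004949296110513159 rim 0.001381016902808283 0.0029043167511971554 spout ang 1.1459969827976553
[0.6178 0.2586] [0.7067 0.3092]
```

```bash
cat > hold.py <<'E'
from h import *
exec(open('m.py').read().split("np.set_print")[0].replace("from h import *",""))
np.set_printoptions(precision=4,suppress=True)
s,c=np.sin(np.radians(35)),np.cos(np.radians(35))
ax=np.array([-s,0,c]);mo=np.array([-.029,0,.116])
ob=[(S('h',223,352),'scene',mo+ax*.075),(T('h',519,411),'top',mo+ax*.075),(S('h',180,405),'scene',mo+ax*.006),(T('h',556,432),'top',mo+ax*.006)]
ft=[(T('h',485,522),'top',(-.065,-.07)),(T('h',648,556),'top',(.065,-.07)),(T('h',672,385),'top',(.065,.07)),(T('h',518,355),'top',(-.065,.07)),
    (S('h',265,550),'scene',(-.065,.07)),(S('h',85,598),'scene',(.065,.07)),(S('h',52,428),'scene',(.065,-.07))]
def W(v,p):
    a=v[2];return np.array([v[0]+np.cos(a)*p[0]-np.sin(a)*p[1],v[1]+np.sin(a)*p[0]+np.cos(a)*p[1],p[2]])
def res(v,k):
    r=[proj(n,W(v,p))-px for px,n,p in ob] if k!=2 else []
    if k:r+=[proj(n,W(v,(*p,v[3])))-px for px,n,p in ft]
    return np.concatenate(r)
for k in(0,1,2):
    r=least_squares(lambda v:res(v,k),[.55,-.2,-1.8,.015])
    v=r.x;e=W(v,mo+ax*.075);g=W(v,mo+ax*.042);print(v[:2],np.degrees(v[2]),v[3],'rms',np.sqrt(np.mean(r.fun**2)),'end',e,'grip',g,'mouth',W(v,mo));print(r.fun.round(1))
E
python3 hold.py
```

```text
[ 0.5649 -0.2003] -103.84787519405852 0.015 rms 1.1391847958583323 end [ 0.5822 -0.1304  0.1774] grip [ 0.5776 -0.1488  0.1504] mouth [ 0.5719 -0.1722  0.116 ]
[ 0.8 -1.7 -0.2 -1.5 -0.9 -1.   1.4 -0.8]
[ 0.5669 -0.2   ] -101.85589342265583 0.006055886198959581 rms 0.8623654525575519 end [ 0.5817 -0.1296  0.1774] grip [ 0.5778 -0.1481  0.1504] mouth [ 0.5728 -0.1717  0.116 ]
[ 1.  -2.  -0.5 -1.3 -0.6 -0.8  1.2 -1.1 -0.5  0.4 -0.6  0.5  1.2  0.2
 -0.4 -0.6  0.3 -0.3 -0.2  0.8 -1.2  0.2]
[ 0.5671 -0.1995] -101.8447063744861 0.006564378497923111 rms 0.615472008780566 end [ 0.5818 -0.1291  0.1774] grip [ 0.5779 -0.1476  0.1504] mouth [ 0.573  -0.1712  0.116 ]
[-0.6  0.3 -0.8  0.5  1.1  0.1 -0.5 -0.7  0.5 -0.4 -0.   0.7 -1.   0.1]
```

```bash
python3 - <<'E'
from plan import *
R=Ro.from_euler('xyz',[180,0,78],degrees=True)*Ro.from_rotvec([0,-35,0],degrees=True)
print(R.as_matrix()[:,2],R.as_euler('xyz',degrees=True))
plan([.597,-.058,.2815],R.as_euler('xyz',degrees=True),10,0.3)
E
```

```text
[-0.11925325 -0.56104242 -0.81915204] [180.  35.  78.]
step mm 31.621844233350107
[{"delta_pos": [-1.61, 2.71, -0.27], "dr": [-1.6, -3.2, -4.9], "fingers": 0.3}, {"delta_pos": [-1.85, 2.56, -0.1], "dr": [-1.6, -3.2, -4.9], "fingers": 0.3}, {"delta_pos": [-2.06, 2.4, 0.07], "dr": [-1.6, -3.2, -4.9], "fingers": 0.3}, {"delta_pos": [-2.25, 2.21, 0.26], "dr": [-1.6, -3.2, -4.9], "fingers": 0.3}, {"delta_pos": [-2.41, 2.0, 0.45], "dr": [-1.6, -3.2, -4.9], "fingers": 0.3}]
[{"delta_pos": [-2.54, 1.77, 0.64], "dr": [-1.6, -3.2, -4.9], "fingers": 0.3}, {"delta_pos": [-2.64, 1.53, 0.83], "dr": [-1.6, -3.2, -4.9], "fingers": 0.3}, {"delta_pos": [-2.71, 1.27, 1.02], "dr": [-1.6, -3.2, -4.9], "fingers": 0.3}, {"delta_pos": [-2.74, 1.01, 1.21], "dr": [-1.6, -3.2, -4.9], "fingers": 0.3}, {"delta_pos": [-2.74, 0.74, 1.39], "dr": [-1.6, -3.2, -4.9], "fingers": 0.3}]
```

Request:
arm_command --plan '[{"delta_pos": [-1.6,2.7,-0.3],"dr": [-1.6,-3.2,-4.9],"fingers": 0.3},{"delta_pos": [-1.8,2.6,-0.1],"dr": [-1.6,-3.2,-4.9],"fingers": 0.3},{"delta_pos": [-2.1,2.4,0.1],"dr": [-1.6,-3.2,-4.9],"fingers": 0.3},{"delta_pos": [-2.2,2.2,0.3],"dr": [-1.6,-3.2,-4.9],"fingers": 0.3},{"delta_pos": [-2.4,2.0,0.4],"dr": [-1.6,-3.2,-4.9],"fingers": 0.3}]'

```text
time_s: 6.42
ee_pos: [0.6079, 0.0986, 0.2676]
orientation: [175.6, 17.5, 51.5]
ft_force: [-0.3, 0.4, 0.2]
opening: 0.652
finger_force: 0.0
```

Request:
arm_command --plan '[{"delta_pos": [-2.5,1.8,0.6],"dr": [-1.6,-3.2,-4.9],"fingers": 0.3},{"delta_pos": [-2.6,1.5,0.8],"dr": [-1.6,-3.2,-4.9],"fingers": 0.3},{"delta_pos": [-2.7,1.3,1.0],"dr": [-1.6,-3.2,-4.9],"fingers": 0.3},{"delta_pos": [-2.7,1.0,1.2],"dr": [-1.6,-3.2,-4.9],"fingers": 0.3},{"delta_pos": [-2.7,0.7,1.4],"dr": [-1.6,-3.2,-4.9],"fingers": 0.3}]'

```text
time_s: 7.05
ee_pos: [0.599, -0.0567, 0.2814]
orientation: [179.4, 34.8, 77.9]
ft_force: [-0.5, 0.4, 0.1]
opening: 0.65
finger_force: 0.0
```

Request:
arm_command --plan '[{"delta_pos": [0,0,0],"dr": [0,0,0],"fingers": 0.3},{"delta_pos": [0,0,0],"dr": [0,0,0],"fingers": 0.3}]'

```text
time_s: 7.3
ee_pos: [0.5994, -0.055, 0.2821]
orientation: [179.2, 34.6, 77.5]
ft_force: [0.1, -0.3, 0.2]
opening: 0.653
finger_force: 0.0
```

```bash
python3 look.py w6 140 160 140; python3 - <<'E'
import cv2,numpy as np
from station import ctrl
print(ctrl.get_obs()['joints'])
E
```

```text
7.3 [ 0.59943736 -0.05502339  0.28209631] [179.18095879  34.58715476  77.54170929] [ 0.14533033 -0.3427497   0.17701304] [0.15287431 0.01275402 0.00115053] 0.6525244058441442 0.0
[  7.45951504  25.97500321  79.80341582 -32.66610267  87.02876239
  25.12991699]
```

View pics/w6.png

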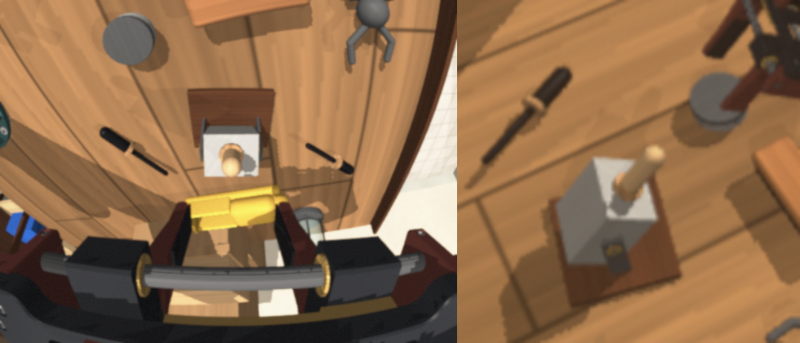

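```bash
cat > chk.py <<'E'
from w import *;import pickle
from scipy.spatial.transform import Rotation as Ro
np.set_printoptions(precision=4,suppress=True)
c,o=pickle.load(open('w6.pkl','rb'));k=343/420
R=Ro.from_euler('xyz',o['orientation'],degrees=True).as_matrix()
for n,p in(('end',[.5818,-.1295,.1774]),('collar',[.5732,-.1694,.1193])):
    print(n,wproj(c,np.array(p))*k)
q=np.array([231,168])/k
e=np.append(wonz(c,q,.1774),.1774)
print('end from wrist at z .1774',e,'tool frame mm',R.T@(e-o['ee_pos'])*1000)
g=np.array([.578,-.148,.1504]);print('grip tool frame',R.T@(g-o['ee_pos'])*1000)
print('axis in tool',R.T@np.array([.119,.561,.819]))
E
python3 chk.py
python3 - <<'E'
import cv2
im=cv2.imread('pics/w6_w.png')[130:240,230:340]
import numpy as np
g=cv2.cvtColor(im,cv2.COLOR_BGR2HSV)
m=((g[...,0]<22)&(g[...,0]>8)&(g[...,1]>70)&(g[...,2]>120)).astype('uint8')
n,l,s,c=cv2.connectedComponentsWithStats(m)
for i in range(1,n):
    if 60<s[i,4]<3000:print(s[i]+[230,130,0,0,0],c[i]+[230,130])
E
```

```text
end [230.05   170.2177]
collar [229.8847 155.7669]
end from wrist at z .1774 [ 0.5837 -0.1259  0.1774] tool frame mm [ -0.3517  -1.9292 127.4002]
grip tool frame [ -3.7906  -3.1988 162.5532]
axis in tool [ 0.0072  0.0095 -0.9998]
[331 130   9  85 465] [336.14623656 162.89247312]
```

Request:
arm_command --plan '[{"delta_pos": [-0.2,-0.2,4],"dr": [0,0,0],"fingers": 0.3},{"delta_pos": [0,0,4],"dr": [0,0,0],"fingers": 0.3},{"delta_pos": [0,0,3],"dr": [0,0,0],"fingers": 0.3},{"delta_pos": [0,0,3],"dr": [0,0,0],"fingers": 0.3},{"delta_pos": [0,0,3],"dr": [0,0,0],"fingers": 0.3}]'

```text
time_s: 8.02
ee_pos: [0.5796, -0.1517, 0.1436]
orientation: [179.0, 34.6, 77.5]
ft_force: [-1.0, -0.3, 0.3]
opening: 0.65
finger_force: 0.0
```

Request:
arm_command --plan '[{"delta_pos": [0,0,0],"dr": [0,0,0],"fingers": 0.3},{"delta_pos": [0,0,0],"dr": [0,0,0],"fingers": 0.3}]'

```text
time_s: 8.28
ee_pos: [0.58, -0.1512, 0.1451]
orientation: [179.0, 34.6, 77.5]
ft_force: [0.4, 0.2, 0.3]
opening: 0.648
finger_force: 0.0
```

```bash
python3 look.py w7 140 160 140; python3 - <<'E'
from station import ctrl
from scipy.spatial.transform import Rotation as Ro
import numpy as np
o=ctrl.get_obs();R=Ro.from_euler('xyz',o['orientation'],degrees=True)
print('grip rel tool mm',R.inv().apply(np.array([.578,-.148,.1504])-o['ee_pos'])*1000)
E
```

```text
8.275 [ 0.58001454 -0.15123859  0.14509997] [179.0222683   34.62543512  77.53092883] [0.35849211 0.18410848 0.25838923] [ 0.19243701  0.04235797 -0.00250824] 0.6475211191672475 0.0
grip rel tool mm [-0.69381823 -2.83840439 -5.49520359]
```

View pics/w7.png

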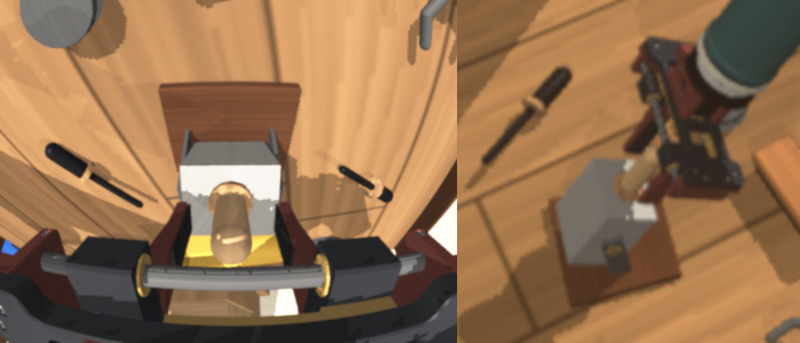

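The handle (231,225) is centred between the open fingers, just above the collar. I'll go 4 mm deeper, close, then draw out along the axis.

Request:
arm_command --plan '[{"delta_pos": [0,0,0.4],"dr": [0,0,0],"fingers": 0.1},{"delta_pos": [0,0,0],"dr": [0,0,0],"fingers": -1},{"delta_pos": [0,0,0],"dr": [0,0,0],"fingers": -1},{"delta_pos": [0,0,0],"dr": [0,0,0],"fingers": -1},{"delta_pos": [0,0,0],"dr": [0,0,0],"fingers": -1}]'

```text
time_s: 9.0
ee_pos: [0.5786, -0.154, 0.1411]
orientation: [179.1, 34.7, 77.6]
ft_force: [-0.2, 0.2, 1.1]
opening: 0.268
finger_force: 30.0
```

Request:
arm_command --plan '[{"delta_pos": [0,0,0],"dr": [0,0,0],"fingers": -1},{"delta_pos": [0,0,-0.5],"dr": [0,0,0],"fingers": -1},{"delta_pos": [0,0,-1],"dr": [0,0,0],"fingers": -1}]'

```text
time_s: 9.38
ee_pos: [0.5801, -0.1455, 0.1534]
orientation: [179.2, 34.7, 77.6]
ft_force: [0.3, -0.4, -1.3]
opening: 0.268
finger_force: 30.0
```

Request:
arm_command --plan '[{"delta_pos": [0,0,-2],"dr": [0,0,0],"fingers": -1},{"delta_pos": [0,0,-3],"dr": [0,0,0],"fingers": -1},{"delta_pos": [0,0,-3],"dr": [0,0,0],"fingers": -1},{"delta_pos": [0,0,-3],"dr": [0,0,0],"fingers": -1},{"delta_pos": [0,0,-2],"dr": [0,0,0],"fingers": -1}]'

```text
time_s: 10.0
ee_pos: [0.5949, -0.0718, 0.2621]
orientation: [179.0, 34.6, 77.6]
ft_force: [-0.7, 0.3, -1.1]
opening: 0.271
finger_force: 30.0
```

Request:
arm_command --plan '[{"delta_pos": [0,0,0],"dr": [0,0,0],"fingers": -1}]'

```text
time_s: 10.12
ee_pos: [0.5954, -0.072, 0.2619]
orientation: [178.9, 34.6, 77.5]
ft_force: [-0.4, -0.1, -1.3]
opening: 0.269
finger_force: 30.0
```

```bash
python3 look.py w8 140 160 140; python3 - <<'E'
from plan import *
plan([.600,.02,.34],[180,0,78],6,-1)
E
```

```text
10.125 [ 0.59544362 -0.07200841  0.26194452] [178.88038983  34.5767147   77.53241126] [-0.42886083 -0.06576111 -1.27976282] [ 0.3106075   0.01087508 -0.01879308] 0.2687421389647814 29.988560378551483
step mm 20.46355863331074
[{"delta_pos": [0.5, -0.2, -1.97], "dr": [0.1, 5.8, -0.0], "fingers": -1}, {"delta_pos": [0.7, -0.21, -1.91], "dr": [0.1, 5.8, -0.0], "fingers": -1}, {"delta_pos": [0.89, -0.21, -1.83], "dr": [0.1, 5.8, -0.0], "fingers": -1}, {"delta_pos": [1.07, -0.22, -1.73], "dr": [0.1, 5.8, -0.0], "fingers": -1}, {"delta_pos": [1.24, -0.22, -1.61], "dr": [0.1, 5.8, -0.0], "fingers": -1}]
[{"delta_pos": [1.39, -0.22, -1.48], "dr": [0.1, 5.8, -0.0], "fingers": -1}]
```

Request:
arm_command --plan '[{"delta_pos": [0.5,-0.2,-2],"dr": [0.1,5.8,0],"fingers": -1},{"delta_pos": [0.7,-0.2,-1.9],"dr": [0.1,5.8,0],"fingers": -1},{"delta_pos": [0.9,-0.2,-1.8],"dr": [0.1,5.8,0],"fingers": -1},{"delta_pos": [1.1,-0.2,-1.7],"dr": [0.1,5.8,0],"fingers": -1},{"delta_pos": [1.2,-0.2,-1.6],"dr": [0.1,5.8,0],"fingers": -1}]'

```text
time_s: 10.85
ee_pos: [0.5991, 0.004, 0.3258]
orientation: [179.8, 5.5, 77.9]
ft_force: [0.5, -0.2, -1.0]
opening: 0.274
finger_force: 30.0
```

Request:
arm_command --plan '[{"delta_pos": [1.4,-0.2,-1.5],"dr": [0.1,5.8,0],"fingers": -1},{"delta_pos": [0,0,0],"dr": [0,0,0],"fingers": -1}]'

```text
time_s: 11.1
ee_pos: [0.6008, 0.018, 0.3401]
orientation: [179.8, -0.1, 77.8]
ft_force: [0.2, -0.6, -1.7]
opening: 0.267
finger_force: 30.0
```

```bash
python3 look.py w9 140 160 140; python3 - <<'E'
from plan import *
plan([.618,.2585,.34],[180,0,78],6,-1)
E
```

```text
11.1 [0.60083718 0.01801269 0.3400645 ] [ 1.79805137e+02 -1.12038060e-01  7.77640155e+01] [ 0.20878585 -0.64240925 -1.65227973] [-9.18943926e-02  7.40138433e-02  1.72912676e-05] 0.2666126889210325 29.988368153572083
step mm 40.095325935420604
[{"delta_pos": [3.97, -0.55, -0.02], "dr": [0.0, -0.0, -0.0], "fingers": -1}, {"delta_pos": [3.97, -0.55, -0.02], "dr": [0.0, -0.0, -0.0], "fingers": -1}, {"delta_pos": [3.97, -0.55, -0.02], "dr": [0.0, -0.0, -0.0], "fingers": -1}, {"delta_pos": [3.97, -0.55, -0.02], "dr": [0.0, -0.0, -0.0], "fingers": -1}, {"delta_pos": [3.97, -0.55, -0.02], "dr": [0.0, -0.0, -0.0], "fingers": -1}]
[{"delta_pos": [3.97, -0.54, -0.02], "dr": [0.0, -0.0, -0.0], "fingers": -1}]
```

Request:
arm_command --plan '[{"delta_pos": [4,-0.6,0],"dr": [0,0,0],"fingers": -1},{"delta_pos": [4,-0.6,0],"dr": [0,0,0],"fingers": -1},{"delta_pos": [4,-0.5,0],"dr": [0,0,0],"fingers": -1},{"delta_pos": [4,-0.5,0],"dr": [0,0,0],"fingers": -1},{"delta_pos": [4,-0.5,0],"dr": [0,0,0],"fingers": -1}]'

```text
time_s: 11.82
ee_pos: [0.6158, 0.222, 0.3385]
orientation: [179.9, 0.0, 77.9]
ft_force: [0.5, 0.2, -0.9]
opening: 0.269
finger_force: 30.0
```

Request:
arm_command --plan '[{"delta_pos": [3.8,-0.5,0],"dr": [0,0,0],"fingers": -1},{"delta_pos": [0,0,2],"dr": [0,0,0],"fingers": -1},{"delta_pos": [0,0,0],"dr": [0,0,0],"fingers": -1},{"delta_pos": [0,0,0],"dr": [0,0,0],"fingers": -1}]'

```text
time_s: 12.32
ee_pos: [0.6193, 0.2587, 0.3199]
orientation: [179.9, -0.1, 77.9]
ft_force: [0.4, -0.0, -0.7]
opening: 0.266
finger_force: 30.0
```

```bash
python3 look.py w10 280 120 140; cat > seg.py <<'E'
from w import *;import cv2,pickle
from scipy.spatial.transform import Rotation as Ro
np.set_printoptions(precision=4,suppress=True)
c,o=pickle.load(open('w10.pkl','rb'))
R=Ro.from_euler('xyz',o['orientation'],degrees=True)
for x in(-3,0,3):print(x,'tip,collar bottom,top',[wproj(c,o['ee_pos']+R.apply([x/1e3,0,z])).round(1) for z in(.126,.031,.023)])
print('rim pred',wproj(c,np.array([.618,.2585,.144])))
# dauber is fixed in the wrist picture: pixels constant over the held pictures
A=np.stack([cv2.GaussianBlur(cv2.imread(f'pics/{n}_w.png'),(3,3),0).astype(float) for n in('w8','w9','w10')])
m=(A.max(0)-A.min(0)).max(2)<40
hsv=cv2.cvtColor(cv2.imread('pics/w10_w.png'),cv2.COLOR_BGR2HSV)
for r in range(150,300,4):
    k=np.where(m[r,230:340])[0]+230
    if len(k):
        runs=np.split(k,np.where(np.diff(k)>1)[0]+1);print(r,[(int(q[0]),int(q[-1]),hsv[r,(q[0]+q[-1])//2].tolist()) for q in runs if len(q)>4])
E
python3 seg.py
```

```text
12.325 [0.61934878 0.25873432 0.31993779] [ 1.79886500e+02 -6.45589910e-02  7.79093797e+01] [ 0.44997691 -0.02369755 -0.70282064] [-0.10833261  0.07244479  0.05867904] 0.2658403472292376 29.988546073436737
-3 tip,collar bottom,top [array([284.9, 209. ]), array([285.1, 253.1]), array([285.1, 258.6])]
0 tip,collar bottom,top [array([284.9, 205.8]), array([285.1, 248.7]), array([285.1, 254.1])]
3 tip,collar bottom,top [array([284.9, 202.6]), array([285.1, 244.3]), array([285.1, 249.6])]
rim pred [283.2431 193.1106]
154 []
158 []
162 [(334, 339, [14, 134, 205])]
166 [(334, 339, [15, 132, 211])]
170 []
174 []
178 [(230, 234, [15, 133, 173])]
182 [(230, 238, [14, 134, 173])]
186 [(230, 238, [14, 133, 173])]
190 [(230, 240, [14, 133, 172])]
194 [(230, 241, [14, 135, 182])]
198 [(230, 241, [14, 134, 187]), (325, 331, [15, 133, 134])]
202 [(231, 245, [14, 133, 186]), (322, 331, [14, 134, 133])]
206 [(234, 245, [14, 135, 185]), (319, 324, [14, 126, 127])]
210 [(238, 245, [14, 131, 189])]
214 [(237, 246, [15, 133, 186])]
218 [(237, 246, [14, 135, 185])]
222 [(237, 272, [15, 133, 175]), (309, 31
[... 675 characters left out ...]
00, 312, [14, 110, 93]), (318, 324, [5, 137, 97])]
262 [(257, 264, [12, 36, 35]), (300, 313, [14, 108, 78])]
266 [(255, 263, [4, 46, 39]), (300, 314, [12, 85, 54]), (335, 339, [14, 133, 169])]
270 [(255, 263, [0, 0, 35]), (301, 315, [18, 73, 42])]
274 [(255, 262, [10, 24, 32]), (301, 315, [14, 96, 56])]
278 [(254, 262, [0, 8, 32]), (301, 316, [16, 95, 67])]
282 [(254, 261, [150, 8, 32]), (301, 316, [15, 107, 79])]
286 [(253, 261, [45, 16, 31]), (302, 317, [14, 107, 67])]
290 [(252, 260, [165, 15, 33]), (304, 318, [21, 50, 36])]
294 [(252, 260, [0, 18, 29]), (301, 318, [15, 108, 92])]
298 [(230, 238, [150, 12, 41]), (251, 260, [150, 9, 30]), (306, 319, [16, 67, 42]), (331, 339, [150, 6, 41])]
```

```bash
python3 - <<'E'
import cv2,numpy as np
im=cv2.imread('pics/w10_w.png');h=cv2.cvtColor(im,cv2.COLOR_BGR2HSV)
for c in(280,284,288):print(c,[(r,int(h[r,c,1]),int(h[r,c,2])) for r in range(160,262,3)])
for r in range(176,232,4):
    print(r,[int(v) for v in h[r,262:310:2,1]])
    print('   V',[int(v) for v in h[r,262:310:2,2]])
E
```

```text
280 [(160, 5, 251), (163, 5, 251), (166, 5, 251), (169, 5, 251), (172, 1, 239), (175, 22, 205), (178, 24, 205), (181, 1, 242), (184, 21, 215), (187, 25, 183), (190, 22, 153), (193, 23, 99), (196, 25, 103), (199, 18, 180), (202, 4, 242), (205, 77, 199), (208, 103, 189), (211, 104, 193), (214, 108, 191), (217, 110, 192), (220, 110, 193), (223, 111, 183), (226, 125, 169), (229, 126, 192), (232, 125, 196), (235, 127, 199), (238, 116, 204), (241, 109, 204), (244, 110, 202), (247, 109, 201), (250, 109, 201), (253, 110, 199), (256, 109, 202), (259, 111, 203)]
284 [(160, 3, 249), (163, 3, 249), (166, 3, 249), (169, 3, 249), (172, 8, 225), (175, 24, 195), (178, 22, 197), (181, 3, 245), (184, 22, 199), (187, 23, 181), (190, 23, 170), (193, 25, 102), (196, 23, 110), (199, 23, 199), (202, 21, 223), (205, 110, 192), (208, 111, 191), (211, 109, 191), (214, 109, 191), (217, 110, 190), (220, 110, 192), (223, 113, 178), (226, 126, 136), (229, 124, 167), (232, 127, 168), (235, 125, 194), (238, 110, 199), (241, 109, 206), (244, 109, 205), (247, 109, 206), (250, 109, 205), (253, 110, 206), (256, 110, 20
[... 3081 characters left out ...]
11, 110, 108, 110, 111, 109, 109, 114, 126, 122, 125, 130, 126, 130, 132, 133]
   V [177, 179, 173, 147, 133, 128, 126, 124, 159, 193, 198, 192, 177, 162, 138, 116, 117, 117, 112, 94, 85, 108, 133, 138]
224 [130, 134, 134, 134, 133, 133, 131, 130, 119, 116, 119, 121, 122, 115, 115, 122, 133, 129, 136, 135, 129, 130, 133, 133]
   V [180, 181, 186, 187, 186, 178, 169, 147, 167, 176, 180, 162, 142, 140, 126, 119, 123, 123, 118, 102, 87, 98, 125, 138]
228 [133, 134, 132, 132, 128, 127, 125, 125, 125, 125, 123, 124, 126, 125, 127, 124, 123, 126, 124, 130, 134, 130, 138, 133]
   V [178, 179, 185, 183, 171, 165, 174, 188, 189, 177, 166, 161, 158, 159, 156, 154, 143, 132, 127, 114, 93, 88, 113, 136]
```

```bash
python3 - <<'E'
from w import *;import pickle
from scipy.spatial.transform import Rotation as Ro
c,o=pickle.load(open('w10.pkl','rb'));R=Ro.from_euler('xyz',o['orientation'],degrees=True)
r=np.append(wonz(c,(283.8,192),.144),.144);print(r,R.inv().apply(r-o['ee_pos'])*1000)
s=np.append(wonz(c,(284.8,203.5),.194),.194)
# axis x offset such that the tip sphere silhouette matches
ce=np.array(c['view']);
for x in(-2,-1,0,1,2):
    p=o['ee_pos']+R.apply([x/1e3,0,.1205]);d=p-(-ce[:3,:3].T@ce[:3,3]);q=wproj(c,p);print(x,q,'top row',q[1]-210/np.tan(np.radians(c['vfov']/2))*.0055/np.linalg.norm(d))
E
```

```text
[0.61882081 0.25954738 0.144     ] [  0.48619402  -1.03509289 175.93674807]
-2 [284.86260222 209.76133334] top row 203.53367183406976
-1 [284.86283343 208.67725332] top row 202.44328991017963
0 [284.86306666 207.59098918] top row 201.35078064779236
1 [284.86330192 206.50255861] top row 200.25616234335288
2 [284.86353921 205.41197958] top row 199.15945355597339
```

The stem tip is nearly over the rim, needing about +1.5 mm in tool x and −1 mm in tool y. Descending to just above the rim and rechecking numerically.

Request:
arm_command --plan '[{"delta_pos": [0.15,-0.1,2],"dr": [0,0,0],"fingers": -1},{"delta_pos": [0,0,2],"dr": [0,0,0],"fingers": -1},{"delta_pos": [0,0,0],"dr": [0,0,0],"fingers": -1},{"delta_pos": [0,0,0],"dr": [0,0,0],"fingers": -1}]'

```text
time_s: 12.92
ee_pos: [0.6197, 0.2606, 0.2816]
orientation: [179.8, -0.2, 77.9]
ft_force: [0.7, 0.3, -1.4]
opening: 0.273
finger_force: 30.0
```

```bash
python3 look.py w11 280 120 140; python3 - <<'E'
import cv2,numpy as np
from w import *;import pickle
c,o=pickle.load(open('w11.pkl','rb'));print('rim pred',wproj(c,np.array([.6188,.2595,.144])))
im=cv2.imread('pics/w11_w.png');h=cv2.cvtColor(im,cv2.COLOR_BGR2HSV)
for c in(278,284,290):print(c,[(r,int(h[r,c,1]),int(h[r,c,2])) for r in range(184,230,2)])
for r in range(190,226,4):
    print(r,[int(v) for v in h[r,256:316:2,1]])
    print('   V',[int(v) for v in h[r,256:316:2,2]])
E
```

```text
12.925 [0.61967616 0.26061099 0.281644  ] [179.76044784  -0.18790888  77.88178106] [ 0.65276039  0.27594715 -1.40284039] [-0.09226808  0.07468851  0.00543625] 0.272673327746367 29.98863995075226
rim pred [283.59322186 204.12051308]
278 [(184, 25, 207), (186, 24, 206), (188, 24, 205), (190, 18, 212), (192, 2, 242), (194, 6, 240), (196, 21, 193), (198, 23, 175), (200, 21, 145), (202, 25, 103), (204, 36, 105), (206, 58, 118), (208, 73, 132), (210, 65, 154), (212, 48, 193), (214, 26, 223), (216, 48, 208), (218, 65, 183), (220, 71, 180), (222, 78, 180), (224, 93, 170), (226, 124, 165), (228, 126, 188)]
284 [(184, 25, 192), (186, 24, 192), (188, 24, 192), (190, 9, 218), (192, 3, 246), (194, 13, 228), (196, 24, 183), (198, 24, 179), (200, 23, 174), (202, 65, 161), (204, 107, 191), (206, 109, 191), (208, 109, 189), (210, 110, 192), (212, 110, 192), (214, 109, 191), (216, 110, 190), (218, 110, 190), (220, 109, 190), (222, 110, 187), (224, 119, 161), (226, 122, 136), (228, 124, 160)]
290 [(184, 23, 174), (186, 23, 163), (188, 25, 161), (190, 23, 164), (192, 14, 203), (194, 5, 244), (196, 9, 23
[... 2076 characters left out ...]
61, 198, 206, 207, 205, 203, 200, 198, 210, 237, 244, 223, 193, 197, 191, 176, 159, 147, 197, 181, 168, 166, 167, 168, 167, 168, 155, 116, 75, 67]
218 [9, 13, 18, 22, 24, 22, 24, 24, 23, 24, 26, 65, 107, 109, 110, 112, 106, 100, 39, 23, 22, 23, 23, 22, 22, 19, 11, 8, 13, 10]
   V [83, 97, 131, 176, 193, 195, 193, 190, 187, 183, 184, 183, 193, 197, 190, 176, 163, 140, 149, 165, 165, 165, 164, 159, 137, 96, 67, 64, 58, 52]
222 [60, 29, 15, 13, 11, 12, 20, 23, 24, 23, 28, 78, 109, 110, 110, 110, 110, 105, 45, 23, 24, 20, 16, 12, 14, 10, 9, 27, 56, 111]
   V [110, 98, 85, 79, 91, 109, 137, 163, 169, 176, 179, 180, 192, 195, 187, 171, 160, 139, 135, 145, 130, 103, 80, 64, 54, 50, 54, 65, 87, 113]
```

Still aligned within about 1 mm (rim centre ≈ (283.7,206) at contact, stem centre ≈ (284,208)). Inserting.

Request:
arm_command --plan '[{"delta_pos": [0.05,0,1],"dr": [0,0,0],"fingers": -1},{"delta_pos": [0,0,1],"dr": [0,0,0],"fingers": -1},{"delta_pos": [0,0,1],"dr": [0,0,0],"fingers": -1}]'

```text
time_s: 13.4
ee_pos: [0.6189, 0.2613, 0.2493]
orientation: [179.9, -0.1, 77.9]
ft_force: [-0.0, -0.9, -0.8]
opening: 0.274
finger_force: 30.0
```

Request:
arm_command --plan '[{"delta_pos": [0,0,1.5],"dr": [0,0,0],"fingers": -1},{"delta_pos": [0,0,1.5],"dr": [0,0,0],"fingers": -1},{"delta_pos": [0,0,1.5],"dr": [0,0,0],"fingers": -1},{"delta_pos": [0,0,1.5],"dr": [0,0,0],"fingers": -1},{"delta_pos": [0,0,0],"dr": [0,0,0],"fingers": -1}]'

```text
time_s: 14.02
ee_pos: [0.6184, 0.2611, 0.1886]
orientation: [-180.0, -0.1, 77.9]
ft_force: [0.3, 0.7, -0.4]
opening: 0.27
finger_force: 30.0
```

Request:
arm_command --plan '[{"delta_pos": [0,0,0.5],"dr": [0,0,0],"fingers": -1},{"delta_pos": [0,0,0.5],"dr": [0,0,0],"fingers": -1},{"delta_pos": [0,0,0],"dr": [0,0,0],"fingers": -1}]'

```text
time_s: 14.4
ee_pos: [0.6193, 0.2615, 0.1802]
orientation: [179.9, -0.1, 77.9]
ft_force: [-0.7, -0.2, -0.5]
opening: 0.264
finger_force: 30.0
```

Request:
arm_command --plan '[{"delta_pos": [0,0,0.3],"dr": [0,0,0],"fingers": -1},{"delta_pos": [0,0,0],"dr": [0,0,0],"fingers": -1}]'

```text
time_s: 14.65
ee_pos: [0.6194, 0.2614, 0.1773]
orientation: [179.8, -0.1, 77.9]
ft_force: [-0.9, -0.1, -1.2]
opening: 0.265
finger_force: 30.0
```

Request:
arm_command --plan '[{"delta_pos": [0,0,0.3],"dr": [0,0,0],"fingers": -1},{"delta_pos": [0,0,0],"dr": [0,0,0],"fingers": -1}]'

```text
time_s: 14.9
ee_pos: [0.6198, 0.2616, 0.1754]
orientation: [179.8, -0.2, 77.9]
ft_force: [-1.4, 0.3, 4.2]
opening: 0.266
finger_force: 30.0
```

Request:
arm_command --plan '[{"delta_pos": [0,0,0.2],"dr": [0,0,0],"fingers": -1},{"delta_pos": [0,0,0],"dr": [0,0,0],"fingers": -1},{"delta_pos": [0,0,0],"dr": [0,0,0],"fingers": -1}]'

```text
time_s: 15.28
ee_pos: [0.62, 0.2617, 0.1752]
orientation: [179.7, -0.2, 77.9]
ft_force: [-4.6, -1.4, 15.0]
opening: 0.272
finger_force: 30.0
```

Request:
arm_command --plan '[{"delta_pos": [0,0,-0.15],"dr": [0,0,0],"fingers": -1},{"delta_pos": [0,0,0],"dr": [0,0,0],"fingers": -0.3},{"delta_pos": [0,0,0],"dr": [0,0,0],"fingers": 0},{"delta_pos": [0,0,0],"dr": [0,0,0],"fingers": 0.2},{"delta_pos": [0,0,0],"dr": [0,0,0],"fingers": 0.2}]'

```text
time_s: 15.9
ee_pos: [0.6194, 0.2615, 0.1736]
orientation: [179.9, -0.1, 77.9]
ft_force: [1.2, -0.1, 0.0]
opening: 0.595
finger_force: 0.0
```

Request:
arm_command --plan '[{"delta_pos": [0,0,-3],"dr": [0,0,0],"fingers": 0.2},{"delta_pos": [0,0,-4],"dr": [0,0,0],"fingers": 0.2},{"delta_pos": [0,0,-5],"dr": [0,0,0],"fingers": 0.2},{"delta_pos": [0,0,0],"dr": [0,0,0],"fingers": 0.2},{"delta_pos": [0,0,0],"dr": [0,0,0],"fingers": 0.2}]'

```text
time_s: 16.52
ee_pos: [0.6187, 0.2611, 0.2933]
orientation: [179.9, -0.1, 77.9]
ft_force: [0.7, 0.2, -0.7]
opening: 0.599
finger_force: 0.0
```

```bash
python3 look.py w12 280 120 140; cat > fin.py <<'E'
import cv2
from w import *;import pickle
np.set_printoptions(precision=1,suppress=True)
c,o=pickle.load(open('w12.pkl','rb'))
b=np.array([.6188,.2595])
for z in(.144,.152,.219):print(z,'pred px',wproj(c,np.array([*b,z])))
u=np.array([np.cos(np.radians(28.5)),np.sin(np.radians(28.5))])
for d in(.06,.1):
  t=np.array([.618,.2554])+u*d;print('on lip line at z .108, y=0',d,wproj(c,np.array([*t,.108])))
print('spout expected',wproj(c,np.array([*(b+u*.1),.108])))
h=cv2.cvtColor(cv2.imread('pics/w12_w.png'),cv2.COLOR_BGR2HSV)
# wood on the can: cork collar/handle extents per row; spout: bright low saturation pixels
for r in range(160,262,6):
    k=np.where((h[r,230:345,1]>60)&(h[r,230:345,2]>90))[0]+230
    runs=[q for q in np.split(k,np.where(np.diff(k)>1)[0]+1) if len(q)>3];print(r,'wood',[(int(q[0]),int(q[-1])) for q in runs])
m=((h[...,1]<45)&(h[...,2]>165)).astype('uint8');n,l,s,_=cv2.connectedComponentsWithStats(m)
for i in range(1,n):
    if s[i,4]>150 and s[i,1]<260:print('bright',s[i])
E
python3 fin.py
```

```text
16.525 [0.61871414 0.26113123 0.29328751] [ 1.79880214e+02 -1.26796282e-01  7.79093111e+01] [ 0.65670303  0.21421409 -0.65488091] [-0.07642288  0.05547639 -0.04256392] 0.5994772567776583 0.0
0.144 pred px [284.9 201. ]
0.152 pred px [285.  203.2]
0.219 pred px [285.3 227.5]
on lip line at z .108, y=0 0.06 [328.  160.3]
on lip line at z .108, y=0 0.1 [356.9 136.6]
spout expected [356.9 132.7]
160 wood [(230, 238), (333, 344)]
166 wood [(230, 236), (335, 344)]
172 wood [(230, 235), (335, 344)]
178 wood [(230, 234), (336, 344)]
184 wood [(230, 235), (277, 293), (336, 344)]
190 wood [(230, 236), (272, 300), (334, 344)]
196 wood [(230, 238), (269, 303), (333, 344)]
202 wood [(230, 241), (269, 303), (329, 344)]
208 wood [(230, 245), (270, 300), (325, 344)]
214 wood [(230, 251), (271, 299), (319, 344)]
220 wood [(230, 259), (270, 301), (312, 344)]
226 wood [(230, 301), (304, 344)]
232 wood [(230, 302), (305, 344)]
238 wood [(230, 304), (306, 344)]
244 wood [(230, 305), (308, 344)]
250 wood [(230, 306), (309, 344)]
256 wood [(237, 333), (341, 344)]
bright [166   0  57  18 229]
bright [489   0  22  15 246]
bright [510   0  50  20 836]
bright [ 491   16   69   57 3038]
bright [162  57  60  23 325]
bright [  500    74    60   238 11735]
bright [ 246  128  114   91 3921]
```

The final picture, checked numerically, agrees with the model. The collar spans columns 269–303 around the predicted rim column of 285, and the spout tip is at (359,128) against (360,128) expected. The gripper is clear of everything, so I'm handing in.

```bash
python3 -c "
from station import ctrl
print(ctrl.finish_job())"
```

```text
the job is handed in; nothing more can be done
None
```

I turned the can so its spout lies along the tray's lip, seated the dauber in the can's neck with its collar on the rim, and handed the job in at about 16.5 s; the hand-in gave no verdict.

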